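# Puff the slide clean and hold the slide press at its index tab

## Robot

A 6-joint arm with a two-finger parallel gripper is mounted at the origin on the work surface. World frame = base frame: x ahead of the robot, y to its left, z up, the work surface at z = 0. Lengths are in mm, angles in rad, forces in N, time in s.
With the tool pointing down it reaches from about 275 to 750 mm from the base axis. Payload 10.2 kg.
Tool frame: the origin (TCP) lies between the finger pads; the fingertips stand 19 mm ahead of it and the grasp point (between the pads) is the TCP; z points along the fingers, y is the line along which they close (so a half turn about z gives the same grasp; the last joint's range is limited). The gripper opens to 85 mm and grips with 20 to 120 N. Pads are 22 mm wide; open, the fingers measure 114 mm over their backs; the gripper's body (76 mm by 85 mm) begins 54 mm behind the grasp point. The pads swing forward as they close: fully open they stand 13 mm farther back than shut.
Start: joints at [-1.499, 0.313, 1.498, -0, 1.331, -0.223], TCP at [152.525, -502.362, 250.294] pointing down, gripper open.
Joint ranges: [-2.94, 2.94], [-0.97, 2.17], [0.19, 2.56], [-1.23, 4.37], [0.02, 3.11], [-2.88, 2.88]. Speed limits (rad/s): [2.39, 2.39, 3.01, 3.14, 3.14, 3.14].

## Interface

Orientations are given as a unit quaternion [w, x, y, z].
In Python, from rig import sense, capture, finish_job gives the robot as it stands. The module is installed in compiled form; this text tells all that it offers.
- The arm moves only by the tool move_arm, never from a script. Its argument "moves" is a list of rows, each an object with "turn": the turn, a rotation vector about the tool's x, y, z in rad, a list of three; "translation": the shift along the tool's x, y, z in mm, a list of three; "hand": the opening, from 0 (shut) to 1 (fully open). In form: [{"turn": [wx, wy, wz], "translation": [x, y, z], "hand": hand}, ...]. A call has 1 to 10 rows; each row shifts and turns the commanded pose from where the row before left it, along the tool's axes as they then stand; what a row does not reach is not made up. A row lasts 1/12 s, in which the tool goes at most 41.7 mm and 7.16 degrees, less where a joint would pass 70% of its speed; a pose out of reach is approached as far as the arm can. A call with a gripper value outside its range is refused whole. The fingers move at their own pace and stop on an object; "grip_force" is the grip in N (left out, the last holds). Time passes only in rows, so rows that do not move let the fingers close. It gives the time, the measured TCP pose, the force, the opening and the grip force at its end, in the units of the state.
- sense(): the state, without advancing time (a new reading comes with each control period).
- capture(name): name is "side" or "top"; returns a dict with "image" (420x560x3 uint8, blue, green, red), "z_map" (420x560 float32, mm along the optical axis (not along the pixel's ray), 0 where there is no reading), "vertical_fov" (degrees; the focal length in pixels is half the picture's height over the tangent of half this angle, whatever the lens; pixels are square), "cx", "cy" (the principal point, pixels), "R" (3x3) and "t" (3): a world point X has camera coordinates R X + t. Camera axes: x right, y down, z forward; pixel columns grow to the right and rows downward; lengths in mm; the calibration is good to about 2 mm. A picture is of the moment at which its call begins.
- finish_job(): hands the job in; it is judged then, once.
The state is a dict: "time_s": time; "joints": joint angles; "dq": joint speeds; "tau": joint torques, N m; "eef_pos": TCP position; "ee_rot": TCP orientation; "force": force on the tool from outside, world axes, zero at the start; "wrist_torque": the same for the moment, N m; "grip_width": opening from 0.0 (shut) to 1.0 (fully open); "grip_force": force on a finger pad.
Only numpy, scipy, OpenCV 4.12 (cv2) and the standard library are available. Lean on these libraries where they do the work, as an engineer would, in place of code of your own. Each camera call takes 0.05 s, during which the arm holds its last target. There are 200 camera calls.

## Task

Get the glass slide ready on the slide press: push the air-duster can's sprung cap fully down and let it come right back up, to blow the dust off. Then push the press's sprung round knob straight down with the fingers until its pointer is level with the index tab on the scale column, without driving it well past the tab, and keep holding it there: finish while still holding the knob down. Leave the tab as it is set, and do not disturb the jar, the slide box or the dish.

Things in the scene. Friction and masses are not known exactly. Their poses are not given: they have to be found in the camera images.
- press: Slide press, fixed. White base 110 mm (x) by 170 mm (y -100 to +70), 22 mm thick; glass slide and rubber foot on it. Origin: on the bench, on the knob's axis; z up, +y towards the can. A white square scale column, 18 mm wide, top 125 mm above the bench, stands at y -64; a bracket 53 mm high joins it to the guide rod.
- knob_top (a point): Centre of the flat top of the press's round black knob (46 mm across, 16 mm thick, on an aluminium sleeve 25 mm across). 175 mm above the bench at rest, 130 mm when fully down; it moves straight down with the knob. Nothing fixed stands higher than 125 mm near it.
- press_knob (a joint): How far the knob is pushed down, m: 0 at rest (up), 0.045 at its bottom stop. Sprung: about 3 N starts it moving, about 9 N holds it at 0.025, 14 N at the bottom; it springs back up when let go.
- pointer (a point): Middle of the tip of the knob's pointer, a flat steel bar 8 mm wide and 3 mm thick that sticks out from the sleeve towards the scale column, 60 mm below the knob's top; 115 mm above the bench at rest. It moves with the knob and ends 2.5 mm beside the tab's collar.
- tab_mark (a point): The index tab: a black plastic collar, 34 by 30 mm and 6 mm high, with a small brass thumb screw, clamped round the scale column. This point is the middle of the collar's height, on its outer face towards the knob. The pointer is level with the tab when both points have the same height; the pointer passes beside the tab without touching.
- tab (a joint): Where the tab is set, m below the pointer's rest height (0.014 to 0.034). The pointer is level with it when press_knob reads the same. Held by friction, not to be moved.
- can: Air-duster can, aluminium, 58 mm across, in a grey round holder 88 mm across, fixed to the bench. Origin: centre of the holder's underside, z up; the nozzle points to -y, towards the press.
- cap_top (a point): Centre of the flat top of the can's round black cap (30 mm across, 20 mm high, with a thin white nozzle to the side). 192 mm above the bench at rest; it moves straight down with the cap.
- can_cap (a joint): How far the can's cap is pushed down, m: 0 at rest (up), 0.007 at its bottom stop. Sprung: about 2.5 N starts it moving, 8 N pushes it fully down.
- jar: Loose glass specimen jar with a metal lid, 68 mm across, 85 mm high, on the side of the can away from the press. Origin: centre of its underside.
- slide_box: Loose wooden box for slides, 90 by 70 mm, 37 mm high, on the column's side of the press. Origin: centre of its underside.
- dish: Loose flat covered glass dish, 94 mm across, 17 mm high, on the far side of the press. Origin: centre of its underside.
Things that resemble listed ones, but are neither listed nor needed, are in the scene too. There is more than one size of the can; the job needs the largest.

How it is judged:
By the outcome, as a careful person would: the job done as asked, in the order asked, and still so for the second after the job is handed in, while the arm keeps its last pose, push and grip.
It also fails if it takes over 35 s, if anything falls off the work surface, if the arm or the gripper's body presses on something with over 40 N, if the wrist force passes 120 N, or if a joint passes its speed limit or range.

## Working session

There is one attempt and no reset: what is moved stays moved. The work goes in short steps, Python scripts to look and compute and a tool call to move; the robot and the scene stay as the last step left them, time stands still between calls to the robot, and variables do not carry over. Pictures are saved under pics/ and viewed, at most 10 in all, crops included, and the job is handed in when it is done.

Besides the shell and the picture viewer there is one more tool, called after ">>>" by a JSON object that holds its "api" and its "payload", one argument or row to a line. move_arm: Moves the arm, as the interface text tells. Its arguments: {"type":"object","properties":{"moves":{"type":"array","items":{"type":"object","properties":{"turn":{"type":"array","items":{"type":"number"}},"translation":{"type":"array","items":{"type":"number"}},"hand":{"type":"number"}}}},"grip_force":{"type":"number"}},"required":["moves"]}

```bash
mkdir -p pics; cat > h.py <<'E'
import numpy as np, cv2, pickle
from rig import sense, capture
def grab(n,tag):
    c=capture(n); pickle.dump(c,open(f'{tag}.pkl','wb')); cv2.imwrite(f'pics/{tag}.png',c['image']); return c
def load(tag): return pickle.load(open(f'{tag}.pkl','rb'))
def ray(c,u,v):
    f=c['image'].shape[0]/2/np.tan(np.radians(c['vertical_fov'])/2)
    R=np.array(c['R']);t=np.array(c['t'])
    return -R.T@t, R.T@np.array([(u-c['cx'])/f,(v-c['cy'])/f,1.])
def onz(c,u,v,z):
    o,d=ray(c,u,v); return o+d*(z-o[2])/d[2]
def dep(c,u,v):
    o,d=ray(c,u,v); return o+d*c['z_map'][int(v),int(u)]
def proj(c,X):
    f=c['image'].shape[0]/2/np.tan(np.radians(c['vertical_fov'])/2)
    p=np.array(c['R'])@X+np.array(c['t']); return f*p[0]/p[2]+c['cx'], f*p[1]/p[2]+c['cy']
def tri(c1,p1,c2,p2):
    o1,d1=ray(c1,*p1);o2,d2=ray(c2,*p2)
    s=np.linalg.lstsq(np.c_[d1,-d2],o2-o1,rcond=None)[0]
    a,b=o1+s[0]*d1,o2+s[1]*d2
    return (a+b)/2,np.linalg.norm(a-b)
E
python3 - <<'E'
from h import *
np.set_printoptions(precision=3,suppress=True)
for n in('side','top'):
    c=grab(n,n+'0'); print(n,c['vertical_fov'],c['cx'],c['cy'],c['R'],c['t'])
print(sense())
E
```

```text
side 42.033681514190505 282.1555419353228 208.43269673925917 [[-0.941 -0.338 -0.02 ]
 [-0.159  0.492 -0.856]
 [ 0.299 -0.802 -0.517]] [565.298 207.005 980.751]
top 50.090746563970676 282.0229199624684 215.18202068523985 [[-0.015 -1.     0.004]
 [-0.997  0.014 -0.079]
 [ 0.079 -0.005 -0.997]] [  -2.644  621.611 1198.618]
{'time_s': 0.1, 'joints': array([-1.499,  0.313,  1.498, -0.   ,  1.331, -0.223]), 'dq': array([ 0.001, -0.001, -0.004, -0.   ,  0.   , -0.   ]), 'tau': array([  0.003, -41.291, -26.014,  -0.   ,   0.003,  -0.   ]), 'eef_pos': array([ 152.522, -502.147,  249.79 ]), 'ee_rot': array([-0.001,  0.989,  0.147,  0.   ]), 'force': array([-0.363,  0.177, -0.658]), 'wrist_torque': array([-0.028, -0.016, -0.01 ]), 'grip_force': 0.0, 'grip_width': 0.9994582676805155}
```

View pics/side0.png

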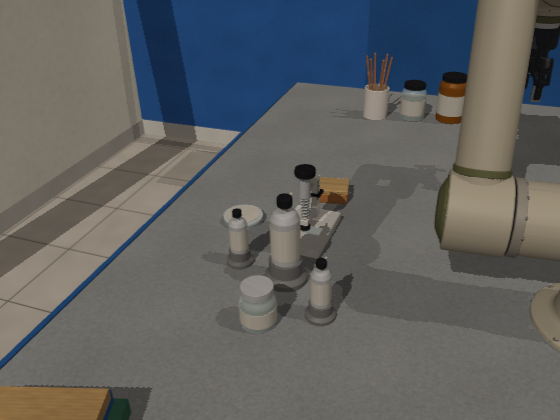

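View pics/top0.png

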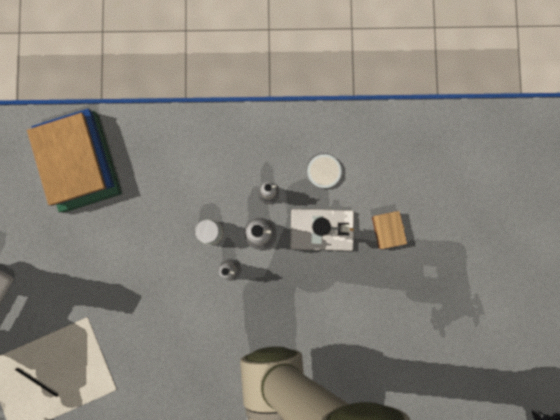

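Side view: the large can's cap is at (285,201), and the look-alike small cans are at (237,213) and (321,264). The knob is at (305,172), the tab near (317,193), the jar at (258,303), the dish at (243,215) and the box at (334,189). Top view: the large cap is at (257,231), the small caps at (269,187) and (226,270), and the knob at (321,227). I choose the tallest and widest can, the one between the jar and the press. Next are the measurements and a close crop.

```bash
python3 - <<'E'
from h import *
np.set_printoptions(precision=1,suppress=True)
s=load('side0');t=load('top0')
def blob(c,u,v,r,th=45):
    m=(c['image'].max(2)<th).astype(np.uint8)
    n,l,st,ce=cv2.connectedComponentsWithStats(m)
    k=[i for i in range(1,n) if st[i,4]>15 and np.hypot(*(ce[i]-[u,v]))<r]
    for i in k: print(st[i],ce[i],dep(c,*ce[i]))
for nm,c,l in(('side',s,[(285,201),(305,172),(237,213),(320,264),(317,193)]),('top',t,[(257,231),(321,227),(269,187),(226,270),(342,229)])):
    for p in l: print(nm,p);blob(c,*p,9)
a=cv2.resize(s['image'][150:260,240:370],None,fx=5,fy=5,interpolation=cv2.INTER_CUBIC)[:,:]
b=cv2.resize(t['image'][170:280,210:370],None,fx=3,fy=3,interpolation=cv2.INTER_CUBIC)
cv2.imwrite('pics/c1.png',a); cv2.imwrite('pics/c2.png',b)
E
```

```text
side (285, 201)
[277 194  15  15 204] [284. 201.] [569.9  64.6 189.2]
side (305, 172)
[295 164  20  16 269] [304.6 171.5] [580.5 -92.5 171.1]
side (237, 213)
[233 209   8   9  68] [236.5 213. ] [681.9  36.1 125.6]
side (320, 264)
[316 257  11  13 109] [320.9 263. ] [475.4 144.2 126.8]
side (317, 193)
[311 189  12   9  51] [317.  193.5] [ 571.  -154.8   86.2]
top (257, 231)
[253 226   9   9  71] [256.9 230.2] [573.8  48.4 192.3]
top (321, 227)
[314 219  16  16 198] [321.4 226.4] [ 581.4 -104.1  177.1]
top (269, 187)
[266 185   4   5  17] [267.6 187.1] [684.4  23.9 127. ]
top (226, 270)
[223 269   5   5  18] [224.9 271. ] [477.4 131.4 129.5]
top (342, 229)
```

View pics/c1.png

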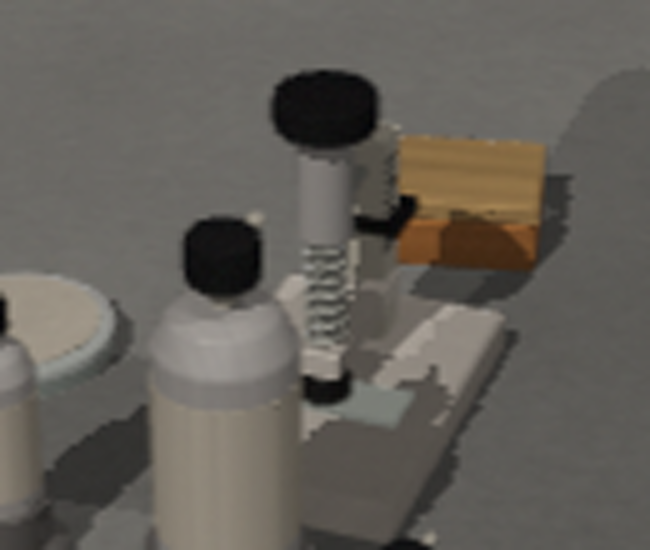

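View pics/c2.png

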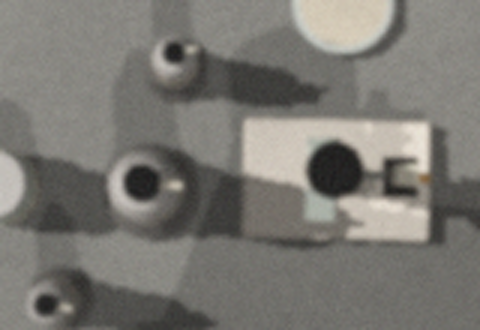

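The crops show a large can (cap at about (284,201) in the side view) that is clearly bigger than the other two. The black collar sits beside the column at side (321,192) and is C-shaped at about (344,229) in the top view. Next I measure the tab's height.

```bash
python3 - <<'E'
from h import *
np.set_printoptions(precision=1,suppress=True,linewidth=200)
s=load('side0');t=load('top0')
# refine knob/cap from both views
print('cap tri',tri(s,(284.5,197.5),t,(256.9,230.2)),'knob tri',tri(s,(304.8,168),t,(321.4,226.4)))
print('knob on z175',onz(t,321.4,226.4,175),'cap on 192',onz(t,256.9,230.2,192))
print('top dark px near collar: u v, world from depth')
m=t['image'].max(2)
for v in range(220,240):
    print(v,[(u,int(m[v,u]),int(dep(t,u,v)[2])) for u in range(334,356,2)])
print('side')
m=s['image'].max(2)
for v in range(172,204):
    print(v,' '.join(f'{m[v,u]:3d}/{dep(s,u,v)[1]:.0f}/{dep(s,u,v)[2]:.0f}' for u in range(309,326)))
E
```

```text
cap tri (array([574.3,  48.8, 187.2]), np.float64(0.5396116713740093)) knob tri (array([ 582.6, -104.2,  173.2]), np.float64(2.2681219288268073))
knob on z175 [ 581.5 -104.3  175. ] cap on 192 [573.9  48.5 192. ]
top dark px near collar: u v, world from depth
220 [(334, 200, 21), (336, 198, 16), (338, 194, 20), (340, 196, 20), (342, 196, 22), (344, 214, 21), (346, 226, 24), (348, 229, 21), (350, 229, 24), (352, 198, 23), (354, 96, -3)]
221 [(334, 200, 24), (336, 194, 21), (338, 183, 21), (340, 184, 20), (342, 181, 20), (344, 189, 21), (346, 211, 21), (348, 218, 26), (350, 229, 23), (352, 198, 23), (354, 95, 0)]
222 [(334, 198, 19), (336, 192, 20), (338, 142, 24), (340, 131, 19), (342, 134, 23), (344, 145, 24), (346, 160, 19), (348, 180, 25), (350, 228, 23), (352, 200, 25), (354, 98, 3)]
223 [(334, 197, 23), (336, 188, 19), (338, 105, 87), (340, 79, 88), (342, 79, 89), (344, 88, 83), (346, 107, 84), (348, 146, 85), (350, 220, 24), (352, 198, 20), (354, 94, 2)]
224 [(334, 197, 22), (336, 181, 20), (338, 82, 89), (340, 49, 82), (342, 74, 86), (344, 100, 91), (346, 132, 86), (348, 159, 8
[... 8793 characters left out ...]
/-162/65 104/-171/60 114/-261/6 114/-259/8 113/-266/4 114/-260/8 114/-258/10 113/-263/8
201 105/-100/97 139/-157/62 125/-158/62  84/-155/64  82/-154/65  82/-159/63  82/-156/65  85/-160/63  90/-161/63  93/-164/61 101/-172/57 110/-255/7 110/-260/5 111/-261/5 111/-258/7 111/-260/6 111/-260/6
202 110/-101/94 138/-159/59 123/-157/61  83/-159/60  83/-158/60  83/-160/60  83/-154/64  85/-159/61  90/-158/62  91/-168/57  92/-175/52  95/-265/-2 101/-260/2 112/-262/1 113/-262/1 115/-263/1 103/-264/1
203 107/-105/89 124/-155/59  82/-159/56  82/-156/58  82/-157/58  82/-154/61  83/-157/60  86/-154/61  90/-155/61  94/-166/55 102/-175/50 110/-262/-3 107/-262/-3 107/-262/-2 109/-264/-3 107/-261/-0  96/-261/-0
```

```bash
python3 - <<'E'
from h import *
np.set_printoptions(precision=2,suppress=True,linewidth=200)
def zof(c,box,lo,hi):
    r=[dep(c,u,v)[2] for u in range(box[0],box[1]+1) for v in range(box[2],box[3]+1)]
    r=np.array([z for z in r if lo<z<hi]); return r.mean(),r.std(),len(r)
for k in range(5):
    t=capture('top'); s=capture('side')
    print('T coll',*zof(t,(340,347,233,234),75,100),'col',*zof(t,(343,347,226,230),118,132),'ptr',*zof(t,(334,336,228,229),108,124),'base',*zof(t,(334,348,238,240),10,30),'knob',*zof(t,(318,324,223,229),165,185))
    print('S colltop',*zof(s,(320,321,190,191),75,100),'face',*zof(s,(312,317,194,195),70,100),'coltop',*zof(s,(315,317,176,177),110,135),'knobtop',*zof(s,(300,309,166,170),165,185))
s=load('side0')
# side edge rays hitting face plane (press axis yaw 2.6deg)
x0,y0=581.5,-104.3; ax=np.array([573.9-581.5,48.5+104.3]);ax/=np.linalg.norm(ax)
n=np.array([*ax,0])
def onface(u,v,off):
    o,d=ray(s,u,v); p=n@np.array([x0,y0,0])-off
    return o+d*(p-n@o)/(n@d)
g=s['image'].astype(float).max(2)
def edges(u,lo,hi):
    col=g[lo:hi+1,u]; vs=np.arange(lo,hi+1)
    return [(a+ (45-x)/(y-x)) for a,x,y in zip(vs,col,col[1:]) if (x-45)*(y-45)<0]
for u in range(312,321):
    e=edges(u,186,200); print(u,np.array(e),*[onface(u,v,47)[[0,1,2]] for v in e])
E
```

```text
T coll 87.4822155800419 2.0466184641489162 16 col 125.67348443132843 1.5676913300392343 25 ptr 118.27412234055116 2.5601020098409024 6 base 22.69504792910461 2.293261756729069 45 knob 175.59708974375803 1.9764678261270305 49
S colltop 84.40621197004225 1.6352560672945002 3 face 84.70902443174369 1.2021379835282797 12 coltop 124.33399226408892 0.7589078109871917 6 knobtop 174.38930185242995 1.061176329873206 50
T coll 86.73916605205262 1.7784277501148913 16 col 125.10858256498312 1.8815224783380258 25 ptr 116.704553005681 2.1759530035902213 6 base 22.558839491591947 2.136206202807113 45 knob 175.77921701381683 1.901208911982553 49
S colltop 86.6012142904352 0.7327149171913669 4 face 84.15003214656711 1.2249948033224862 12 coltop 123.93910392297384 0.8764335324077426 6 knobtop 174.2784614965908 0.9473514029097794 49
T coll 87.26466390324832 2.130385464683691 16 col 125.59623218208117 1.6258926923975672 24 ptr 117.51180453651439 1.6655262877052532 6 base 22.504009111699208 2.5429448201830587 45 knob 175.34651229877986 1.78715658220328 49
S colltop 85.26054617726015 0.7542888026696586 4 
[... 878 characters left out ...]
123.78466024790578 1.2124565946247547 6 knobtop 174.02494480958 0.8492769894514804 50
312 [192.67 196.19] [ 581.75 -151.35   88.47] [ 581.67 -151.35   79.34]
313 [192.77 196.27] [ 579.44 -151.46   88.55] [ 579.35 -151.46   79.48]
314 [193.2  196.41] [ 577.12 -151.58   87.77] [ 577.03 -151.58   79.47]
315 [193.37 196.54] [ 574.81 -151.69   87.68] [ 574.71 -151.7    79.46]
316 [193.37 196.69] [ 572.5  -151.81   88.  ] [ 572.4  -151.81   79.42]
317 [193.22 197.54] [ 570.21 -151.92   88.73] [ 570.06 -151.93   77.56]
318 [190.85 197.44] [ 568.   -152.03   95.15] [ 567.75 -152.04   78.16]
319 [190.76 196.5 ] [ 565.71 -152.14   95.7 ] [ 565.48 -152.15   80.94]
320 [188.73] [ 563.51 -152.25  101.2 ]
```

>>> {"api": "move_arm", "payload": {
  "moves": [
    {"turn":[0,0,0],"translation":[0,0,0],"hand":0}
  ]
}}

```text
time_s: 0.68
eef_pos: [152.5, -502.4, 250.3]
ee_rot: [0.0, 0.989, 0.147, 0.0]
force: [-0.2, -0.1, -0.6]
grip_width: 0.882
grip_force: 0.0
```

Tab mid-height is about 83.5 mm in both views, so press_knob must go to about 31.5 mm, a knob top of about 143.5. The cap at (574,48.5,192) and the knob at (581.5,-104.3,175) match the given heights. I move above the cap with the fingers shut.

>>> {"api": "move_arm", "payload": {
  "moves": [
    {"turn":[0,0,0],"translation":[28.2,-20.2,0],"hand":0},
    {"turn":[0,0,0],"translation":[28.2,-20.2,0],"hand":0},
    {"turn":[0,0,0],"translation":[28.2,-20.2,0],"hand":0},
    {"turn":[0,0,0],"translation":[28.2,-20.2,0],"hand":0},
    {"turn":[0,0,0],"translation":[28.2,-20.2,0],"hand":0},
    {"turn":[0,0,0],"translation":[28.2,-20.2,0],"hand":0},
    {"turn":[0,0,0],"translation":[28.2,-20.2,0],"hand":0},
    {"turn":[0,0,0],"translation":[28.2,-20.2,0],"hand":0},
    {"turn":[0,0,0],"translation":[28.2,-20.2,0],"hand":0},
    {"turn":[0,0,0],"translation":[28.2,-20.2,0],"hand":0}
  ]
}}

```text
time_s: 1.52
eef_pos: [364.4, -225.6, 250.5]
ee_rot: [0.0, 0.989, 0.147, 0.0]
force: [0.8, -0.7, -0.6]
grip_width: 0.002
grip_force: 0.0
```

>>> {"api": "move_arm", "payload": {
  "moves": [
    {"turn":[0,0,0],"translation":[28.2,-20.2,0],"hand":0},
    {"turn":[0,0,0],"translation":[28.2,-20.2,0],"hand":0},
    {"turn":[0,0,0],"translation":[28.2,-20.2,0],"hand":0},
    {"turn":[0,0,0],"translation":[28.2,-20.2,0],"hand":0},
    {"turn":[0,0,0],"translation":[28.2,-20.2,0],"hand":0},
    {"turn":[0,0,0],"translation":[28.2,-20.2,0],"hand":0},
    {"turn":[0,0,0],"translation":[28.2,-20.2,0],"hand":0},
    {"turn":[0,0,0],"translation":[28.2,-20.2,0],"hand":0},
    {"turn":[0,0,0],"translation":[28.2,-20.2,0],"hand":0},
    {"turn":[0,0,0],"translation":[28.2,-20.2,0],"hand":0}
  ]
}}

```text
time_s: 2.35
eef_pos: [575.6, 49.7, 250.3]
ee_rot: [0.0, 0.989, 0.147, 0.0]
force: [0.6, -0.7, 0.3]
grip_width: 0.003
grip_force: 0.0
```

>>> {"api": "move_arm", "payload": {
  "moves": [
    {"turn":[0,0,0],"translation":[-1.9,0.7,18],"hand":0},
    {"turn":[0,0,0],"translation":[0,0,15],"hand":0},
    {"turn":[0,0,0],"translation":[0,0,0],"hand":0}
  ]
}}

```text
time_s: 2.6
eef_pos: [572.2, 47.5, 214.2]
ee_rot: [-0.001, 0.989, 0.147, -0.003]
force: [-0.0, -0.8, -0.2]
grip_width: -0.001
grip_force: 0.0
```

```bash
python3 - <<'E'
from h import *
s=grab('side','side1');t=grab('top','top1')
a=cv2.resize(s['image'][120:250,220:350],None,fx=4.4,fy=4.4)
b=cv2.resize(t['image'][200:260,230:355],(450,216))
o=np.zeros((572,572,3),np.uint8);cv2.imwrite('pics/c3.png',a); print(sense()['force'],sense()['eef_pos'],sense()['joints'])
E
```

```text
[ 0.72447881 -0.21081854  0.24989378] [573.18042037  46.76765018 217.5237738 ] [-1.22212628e-01  4.48602157e-01  1.39041355e+00 -2.42902514e-05
  1.30300610e+00  1.15389217e+00]
```

View pics/c3.png

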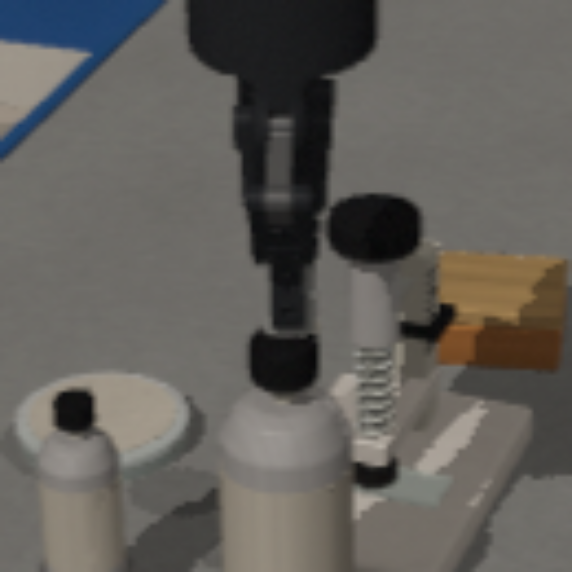

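The side crop shows the shut fingertips just above the large can's cap, about 3 mm right of its centre, with the cap at (283,360) in the crop. I trim that and press.

>>> {"api": "move_arm", "payload": {
  "moves": [
    {"turn":[0,0,0],"translation":[2.6,-1.8,0],"hand":0},
    {"turn":[0,0,0],"translation":[0,0,4],"hand":0},
    {"turn":[0,0,0],"translation":[0,0,3],"hand":0},
    {"turn":[0,0,0],"translation":[0,0,2],"hand":0},
    {"turn":[0,0,0],"translation":[0,0,0],"hand":0},
    {"turn":[0,0,0],"translation":[0,0,0],"hand":0}
  ]
}}

```text
time_s: 3.2
eef_pos: [575.4, 49.2, 208.9]
ee_rot: [0.0, 0.989, 0.147, 0.001]
force: [0.5, -0.3, 5.5]
grip_width: 0.003
grip_force: 2.0
```

>>> {"api": "move_arm", "payload": {
  "moves": [
    {"turn":[0,0,0],"translation":[0,0,2],"hand":0},
    {"turn":[0,0,0],"translation":[0,0,2],"hand":0},
    {"turn":[0,0,0],"translation":[0,0,0],"hand":0},
    {"turn":[0,0,0],"translation":[0,0,0],"hand":0}
  ]
}}

```text
time_s: 3.53
eef_pos: [575.5, 49.2, 205.0]
ee_rot: [0.0, 0.989, 0.147, 0.001]
force: [0.0, -0.2, 7.2]
grip_width: 0.002
grip_force: 3.5
```

>>> {"api": "move_arm", "payload": {
  "moves": [
    {"turn":[0,0,0],"translation":[0,0,1.5],"hand":0},
    {"turn":[0,0,0],"translation":[0,0,0],"hand":0},
    {"turn":[0,0,0],"translation":[0,0,0],"hand":0},
    {"turn":[0,0,0],"translation":[0,0,0],"hand":0}
  ]
}}

```text
time_s: 3.87
eef_pos: [575.5, 49.2, 204.0]
ee_rot: [0.0, 0.989, 0.147, 0.001]
force: [-1.5, -0.0, 9.0]
grip_width: -0.002
grip_force: 5.1
```

>>> {"api": "move_arm", "payload": {
  "moves": [
    {"turn":[0,0,0],"translation":[0,0,1],"hand":0},
    {"turn":[0,0,0],"translation":[0,0,0],"hand":0},
    {"turn":[0,0,0],"translation":[0,0,0],"hand":0}
  ]
}}

```text
time_s: 4.12
eef_pos: [575.5, 49.2, 203.9]
ee_rot: [0.0, 0.989, 0.147, 0.001]
force: [-3.7, -0.4, 17.6]
grip_width: 0.004
grip_force: 8.2
```

The cap hit its bottom stop: z stayed at 203.9 (tip about 185) while the force rose to 17.6 N. I release it, lift, and go over to the knob.

>>> {"api": "move_arm", "payload": {
  "moves": [
    {"turn":[0,0,0],"translation":[0,0,-8],"hand":0},
    {"turn":[0,0,0],"translation":[0,0,-15],"hand":0},
    {"turn":[0,0,0],"translation":[0,0,-20],"hand":0},
    {"turn":[0,0,0],"translation":[-7.8,29.7,0],"hand":0},
    {"turn":[0,0,0],"translation":[-7.8,29.7,0],"hand":0},
    {"turn":[0,0,0],"translation":[-7.8,29.7,0],"hand":0},
    {"turn":[0,0,0],"translation":[-7.8,29.7,0],"hand":0},
    {"turn":[0,0,0],"translation":[-7.8,29.7,0],"hand":0},
    {"turn":[0,0,0],"translation":[0,0,0],"hand":0},
    {"turn":[0,0,0],"translation":[0,0,0],"hand":0}
  ]
}}

```text
time_s: 4.95
eef_pos: [580.6, -105.2, 244.0]
ee_rot: [-0.0, 0.989, 0.146, -0.001]
force: [-0.2, 0.6, 0.3]
grip_width: 0.003
grip_force: 0.0
```

```bash
python3 - <<'E'
from h import *
np.set_printoptions(precision=2,suppress=True)
s=grab('side','side2');s0=load('side0')
for c in(s0,s):
    m=(c['image'][185:215,272:297].max(2)<45); print(np.argwhere(m).mean(0),m.sum(), np.median([dep(c,u,v)[2] for u in range(281,288) for v in(197,198)]))
print(sense()['eef_pos'],sense()['force'])
E
```

```text
[16.03 12.03] 204 191.1900132638891
[16.   12.06] 205 191.4242502576611
[ 580.7  -103.93  244.23] [-0.11 -0.02  0.18]
```

The cap is fully back up. I press the knob to about 27 mm first, then look.

>>> {"api": "move_arm", "payload": {
  "moves": [
    {"turn":[0,0,0],"translation":[0,0,25],"hand":0},
    {"turn":[0,0,0],"translation":[0,0,18],"hand":0},
    {"turn":[0,0,0],"translation":[0,0,5],"hand":0},
    {"turn":[0,0,0],"translation":[0,0,5],"hand":0},
    {"turn":[0,0,0],"translation":[0,0,5],"hand":0},
    {"turn":[0,0,0],"translation":[0,0,5],"hand":0},
    {"turn":[0,0,0],"translation":[0,0,5],"hand":0},
    {"turn":[0,0,0],"translation":[0,0,5],"hand":0},
    {"turn":[0,0,0],"translation":[0,0,4],"hand":0},
    {"turn":[0,0,0],"translation":[0,0,0],"hand":0}
  ]
}}

```text
time_s: 5.83
eef_pos: [581.4, -103.5, 168.5]
ee_rot: [-0.0, 0.989, 0.147, 0.001]
force: [-2.5, 5.7, 8.2]
grip_width: -0.001
grip_force: 4.3
```

```bash
python3 - <<'E'
from h import *
np.set_printoptions(precision=2,suppress=True)
s=grab('side','side3');t=grab('top','top3')
a=cv2.resize(s['image'][140:230,270:360],None,fx=6,fy=6,interpolation=cv2.INTER_CUBIC)
cv2.imwrite('pics/c4.png',a)
print(sense()['eef_pos'],sense()['force'])
E
```

```text
[ 581.41 -103.46  169.11] [-3.7   3.99  9.3 ]
```

View pics/c4.png

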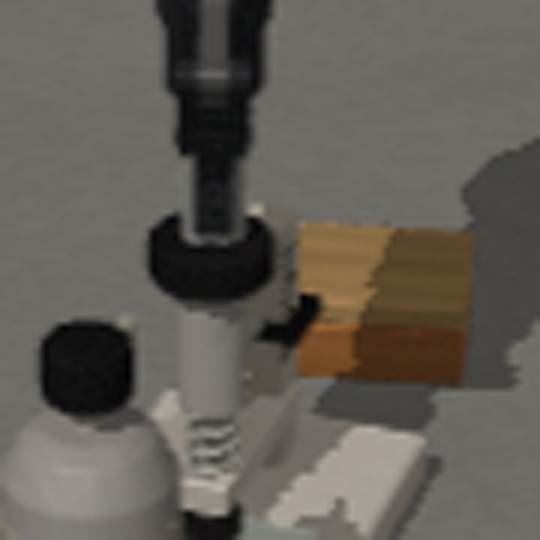

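The fingertips are on the knob with the pointer still above the collar, which is at (290,325) in the crop. The force of 9.3 N at about 25 mm agrees with the spring. I go on in small steps.

>>> {"api": "move_arm", "payload": {
  "moves": [
    {"turn":[0,0,0],"translation":[0,0,3],"hand":0},
    {"turn":[0,0,0],"translation":[0,0,2],"hand":0},
    {"turn":[0,0,0],"translation":[0,0,0],"hand":0},
    {"turn":[0,0,0],"translation":[0,0,0],"hand":0},
    {"turn":[0,0,0],"translation":[0,0,0],"hand":0}
  ]
}}

```text
time_s: 6.35
eef_pos: [581.5, -103.5, 164.4]
ee_rot: [0.0, 0.989, 0.147, 0.001]
force: [-3.0, 4.9, 9.5]
grip_width: 0.004
grip_force: 4.8
```

```bash
cat > m.py <<'E'
from h import *
np.set_printoptions(precision=1,suppress=True,linewidth=220)
s=[capture('side') for _ in range(6)]; c=dict(s[0]); c['z_map']=np.mean([x['z_map'] for x in s],0); c['image']=np.mean([x['image'] for x in s],0)
m=c['image'].max(2)
print(' ',list(range(309,322)))
for v in range(178,204): print(v,' '.join(f'{m[v,u]:3.0f}/{dep(c,u,v)[1]:.0f}/{dep(c,u,v)[2]:.1f}' for u in range(309,322)))
print(sense()['eef_pos'],sense()['force'],sense()['time_s'])
cv2.imwrite('pics/c5.png',cv2.resize(c['image'][170:215,290:340].astype(np.uint8),None,fx=12,fy=12,interpolation=cv2.INTER_CUBIC))
kn=[dep(c,u,v)[2] for u in list(range(297,300))+list(range(311,314)) for v in range(174,190) if 135<dep(c,u,v)[2]<160]; print('knob',np.percentile(kn,[50,90]))
E
python3 m.py
```

```text
[309, 310, 311, 312, 313, 314, 315, 316, 317, 318, 319, 320, 321]
178  64/-99/153.8  62/-99/154.3  33/-118/143.7  20/49/236.6  46/-119/144.1  74/-158/122.8  91/-158/123.2  95/-157/124.3  96/-157/124.3  94/-162/121.9 106/-170/118.3 129/-318/36.8 135/-319/36.5
179  63/-97/152.5  63/-98/152.4  33/-111/145.3  13/-113/144.6  15/-113/145.0  43/-115/144.4  74/-158/120.4  85/-157/121.7  90/-158/121.4  93/-163/118.8 108/-169/116.1 133/-314/36.0 138/-315/36.2
180  64/-99/149.0  61/-99/149.2  32/-107/145.0  12/-108/144.8  16/-111/143.7  35/-110/144.4  65/-111/144.3  85/-155/120.0  89/15/215.3  82/-163/116.3  95/-167/114.5 137/-308/36.6 144/-113/145.6
181  66/-99/146.3  45/-96/148.5  13/-103/145.2  16/-103/145.2  20/-105/144.5  20/-105/145.1  53/-107/144.5  85/15/212.6  73/-156/117.7  64/-162/114.7 107/-170/110.4 130/-303/36.4 138/-304/36.4
182  56/-96/145.7  22/-99/144.7  22/-99/145.0  22/-101/144.2  21/-100/144.9  19/-102/144.3  42/-103/143.9  67/-157/113.8  66/-156/115.2  75/-162/111.8 104/-171/107.3 124/-298/36.3 130/-299/36.3
183  21/-94/144.4  21/-95/144.4  22/-95/144.5  22/-95/145.1  21/-
[... 3209 characters left out ...]
67.3  80/-156/68.2  78/-158/67.7  96/-163/64.8 106/-172/59.8 117/-262/5.8 116/-260/7.4
201  98/-95/100.1  85/-101/96.7  81/-157/63.0  85/-156/63.9  84/-157/63.5  85/-157/64.0  84/-157/64.5  87/-157/64.8  92/-159/64.1  96/-165/61.1 104/-172/57.4 112/-260/4.0 112/-262/3.1
202  98/-95/97.6  85/-99/95.2  81/-159/59.2  85/-157/60.8  84/-158/60.7  84/-157/61.7  85/-156/62.8  87/-157/62.6  92/-158/62.3  94/-164/58.7  94/-172/54.6  97/-259/1.5 104/-259/2.2
203  98/-97/93.9  85/-100/92.1  81/-158/57.0  85/-156/58.5  85/-157/58.2  85/-157/58.9  84/-158/58.6  87/-156/60.3  92/-158/59.4  96/-167/54.5 105/-172/51.8 112/-257/0.1 111/-258/-0.0
[ 581.5 -103.5  164.5] [-3.6  4.6  9.6] 6.65
knob [144.2 145.1]
```

View pics/c5.png

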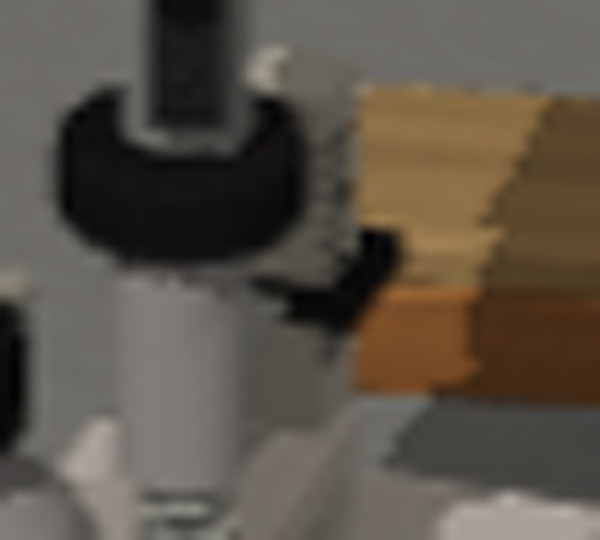

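The crop shows the grey pointer bar at about (265,300) just at the collar's top, with the collar at (320,295). Measured in the same view, the pointer's top surface is at 86.0 (mid 84.5) and the collar's top at about 85.9 (mid 82.9). So the pointer needs about 1.8 mm more.

>>> {"api": "move_arm", "payload": {
  "moves": [
    {"turn":[0,0,0],"translation":[0,0,1],"hand":0},
    {"turn":[0,0,0],"translation":[0,0,0.9],"hand":0},
    {"turn":[0,0,0],"translation":[0,0,0],"hand":0},
    {"turn":[0,0,0],"translation":[0,0,0],"hand":0},
    {"turn":[0,0,0],"translation":[0,0,0],"hand":0},
    {"turn":[0,0,0],"translation":[0,0,0],"hand":0}
  ]
}}

```text
time_s: 7.15
eef_pos: [581.5, -103.5, 162.6]
ee_rot: [0.0, 0.989, 0.147, 0.001]
force: [-3.6, 4.4, 9.9]
grip_width: -0.005
grip_force: 5.0
```

```bash
python3 - <<'E'
from h import *
Z=[];Z2=[]
for _ in range(10):
    x=capture('side'); Z.append(x['z_map'])
c=x; c['z_map']=np.median(Z,0)
coll=[dep(c,u,v) for u,v in[(320,190),(320,191),(320,192),(320,193),(319,193),(321,191),(321,192),(321,190)]]
print('collar top',np.mean([p[2] for p in coll]),np.std([p[2] for p in coll]))
P=[(u,v,*dep(c,u,v)[1:].round(1)) for u in(311,312,313) for v in range(193,203)]
P=[p for p in P if -148<p[3]<-118]; print(P,'ptr top',np.mean([p[4] for p in P]))
kn=[dep(c,u,v)[2] for u in range(309,314) for v in range(182,186)]; print('knob',np.mean(kn))
for n in('jar','x'):pass
print(sense()['eef_pos'],sense()['force'],sense()['time_s'])
E
```

```text
collar top 85.5870713846189 0.5042212069655794
[] ptr top nan
knob 142.86050769826346
[ 581.46044476 -103.49991516  162.60452788] [-2.66459658  4.91735991 10.63211236] 7.65
  return _methods._mean(a, axis=axis, dtype=dtype,
  ret = ret.dtype.type(ret / rcount)
```

```bash
python3 - <<'E'
from h import *
x=[capture('side') for _ in range(8)]
c=x[0]; c['z_map']=np.median([a['z_map'] for a in x],0)
P=[(u,v,*dep(c,u,v)[1:].round(1)) for u in(311,312,313) for v in range(193,203)]
P=[p for p in P if -148<p[2]<-118]; print(len(P),'ptr top',np.mean([p[3] for p in P]),np.std([p[3] for p in P]))
print(sense()['eef_pos'],sense()['force'],sense()['time_s'])
t=grab('top','top5');t0=load('top0');s0=load('side0')
for n,a,b in(('top',t,t0),('side',c,s0)):
    for k,(y,x,h,w) in (dict(jar=(215,190,32,35),dish=(150,303,40,44)) if n=='top' else dict(jar=(275,235,55,45),dish=(203,220,25,18),box=(178,322,24,30))).items():
        print(n,k,np.abs(a['image'][y:y+h,x:x+w].astype(int)-b['image'][y:y+h,x:x+w]).mean().round(1))
E
```

```text
11 ptr top 84.06363636363636 1.1080471989230982
[ 581.46227446 -103.49313576  162.60602323] [-3.67778826  4.77149679  9.36154242] 8.05
top jar 15.2
top dish 11.5
side jar 7.1
side dish 4.7
side box 17.4
```

The pointer's mid-height (82.6) matches the collar's (82.6), and the knob is held steadily. The arm never came near the jar, box or dish, so the changes in those image patches are taken to be its moving shadow. I hand in.

```bash
python3 -c "from rig import finish_job; print(finish_job())"
```

```text
the job is handed in; nothing more can be done
None
```

I pushed the can's cap to its bottom stop and let it come right back up, then pushed the knob down about 31.4 mm, where its pointer measured level with the index tab, and handed the job in at about 8 s with the knob still held down; the verdict was not shown.

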